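# Plug in the photometer's lamp module and hold its sprung hood open

## Task

Get the photometer ready for a vial: push the orange lamp module fully home, upright, into the outlined socket on the photometer's deck and let go of it. Then raise the blue hood, which springs shut by itself, to about 60 degrees (red pin at the green mark of the side arc) and finish while still holding it there, so that a colleague can load the vial. Leave the petri dish, dropper bottle and tape roll where they are.

Things in the scene. Friction and masses are not known exactly. Their poses are not given: they have to be found in the camera images.
- photometer: Bench photometer, fixed: white housing, grey deck, 125 (x) x 220 (y) x 60 mm high. Origin: centre of its underside, z up; -x is its front (display, keys; roughly toward the robot), +y its left. Deck: socket at the -y side, blue hood over four vial wells at the +y side. Beside the hood, at y = +106 mm, a steel arc of radius 75 mm about the hinge, 136 mm high, green mark at 55 to 65 degrees.
- socket (a point): Centre of the socket mouth, level with the deck, 60 mm above the worktop; axes as the photometer's. The hole is 31 (x) x 21 (y) mm and 20 mm deep with a 2 mm chamfer, outlined in orange. Its centre lies 55 mm from the hood's side.
- lamp_module: Loose lamp module, about 60 g, upright on its plug. Origin: centre of the plug's underside, z up. Black plug 28 (x) x 18 (y) x 18 mm high; above it an orange head 36 (x) x 26 (y) mm to z = 54 mm, cap plate to 56 mm. Fits the socket either way round, its x along the photometer's x; when home the head's shoulder rests on the deck and the origin is 18 mm below the socket mouth.
- hood (a joint): Opening angle of the blue hood in rad, 0 shut (top level), growing as the front edge rises, up to 1.8; 60 degrees is 1.047. A spring and gravity always pull it shut: about 1 to 2 N at the bar.
- hood_hinge (a point): Middle of the hood's hinge line, which runs along the photometer's y axis at the hood's rear (+x) edge, 61 mm above the worktop. The hood, 100 mm wide and 22 mm high, reaches 105 mm forward from it.
- hood_bar (a point): Middle of the hood's round steel pull bar, 10 mm diameter, 84 mm long along the photometer's y between two 8 mm arms; moves with the hood. Hood shut: 150 mm before (-x) and 20 mm above the hinge, 81 mm above the worktop. From its axis 45 mm free to the hood's front, 35 mm in plan to the housing's front. Can be pinched from above and turns between the fingers as the hood swings.
- petri_dish: Bystander: petri dish with pink contents, 62 mm diameter, 16 mm high; origin at the centre of its underside. To the left of it a tall fixed microscope stands on the worktop (about x 0.3 to 0.65, y 0.4 to 0.7 m, 0.4 m high): back away from it or rise before swinging the arm past; a bottle, cylinder and beaker stand fixed at the rear, x above 0.72 m.
- dropper: Bystander: brown dropper bottle with red bulb, 36 mm diameter, 104 mm high; origin at the centre of its underside.
- tape: Bystander: roll of tan label tape lying flat, 62 mm diameter, 19 mm high; origin at the centre of its underside.
Not all that is in view belongs to the job. Of the things that look like the lamp_module, take the one that is nearest to the robot's base at the start.

How it is judged (in metres and radians):
On the way:
1. the lamp module is fully home and upright in the socket, and let go (z of lamp_module in the frame of socket below -0.0155 m and horizontal distance between lamp_module and socket below 0.005 m and angle between lamp_module's own z axis and vertical below 0.08 rad and contact force between the fingers and lamp_module below 0.1 N), for 0.3 s.
At the end, for the whole second after the job is handed in: The hood is held still by the fingers, with no loose thing propping it, at 60 degrees, give or take 8 (0.907 to 1.187 rad), while the lamp module sits fully home in the socket (within 2.5 mm of full depth, 5 mm of its centre, upright within 0.08 rad) and is no longer touched (all of step 1 and value of joint hood between 0.907 and 1.187 rad and velocity of joint hood between -0.1 and 0.1 rad/s and contact force between the fingers and hood above 0.3 N and contact force between each of lamp_module, petri_dish, dropper, tape and hood below 0.1 N); the arm keeps its last pose, push and grip.
It fails at once if the petri dish, dropper bottle or tape roll is moved more than 20 mm (distance of any of petri_dish, dropper, tape from where it was at the start of the episode above 0.02 m).
It also fails if it takes over 64 s, if anything falls off the work surface, if the arm or the gripper's body presses on something with over 40 N, if the wrist force passes 120 N, or if a joint passes its speed limit or range.

## Robot

A 6-joint arm with a two-finger parallel gripper is mounted at the origin on a cart in front of the work surface, level with it; the furniture and walls round the work are solid. World frame = base frame: x ahead of the robot, y to its left, z up, the work surface at z = 0. Lengths are in mm, angles in rad, forces in N, time in s.
With the tool pointing down it reaches from about 375 to 975 mm from the base axis. Payload 3.8 kg.
Tool frame: the origin (TCP) lies on the centre line of the jaws, within the pads' length; the fingertips stand arm.finger_overhang ahead of it and the grasp point (between the pads) lies 3 mm ahead of it (arm.finger_overhang is the distance from the TCP to the fingertips, in mm); z points along the fingers, y is the line along which they close (so a half turn about z gives the same grasp; the last joint's range is limited). The gripper opens to 88 mm and grips with 3 to 60 N. Pads are 18 mm wide; open, the fingers measure 123 mm over their backs; the gripper's body (75 mm by 187 mm) begins 45 mm behind the grasp point.
Start: joints at [1.306, 0.264, 1.604, -0, 1.274, -0.037], TCP at [152.437, 657.557, 260.706] pointing down, gripper open.
Joint ranges: [-2.63, 2.63], [-0.94, 2.18], [0.31, 2.57], [-1.31, 4.45], [0, 2.66], [-2.55, 2.55]. Speed limits (rad/s): [2.57, 2.57, 3.14, 3.14, 3.14, 3.14].

## Interface

Orientations are given as a unit quaternion [x, y, z, w].
In Python, from rig import arm gives the robot as it stands. The module is installed in compiled form; this text tells all that it offers.
- The arm moves only by the tool servo_tool, never from a script. Its argument "deltas" is a list of rows, each a list of 3 entries, a list of its own where there are three numbers: the finger opening in cm, from 0 to 8.81, then the shift along the tool's x, y, z in cm, then the turn about the tool's z in rad. In form: [[grip, [dx, dy, dz], roll], ...]. A call has 1 to 8 rows; each row shifts and turns the commanded pose from where the row before left it, along the tool's axes as they then stand; what a row does not reach is not made up. A row lasts 1/8 s, in which the tool goes at most 62.5 mm and 10.7 degrees, less where a joint would pass 70% of its speed; a pose out of reach is approached as far as the arm can. A call with a gripper value outside its range is refused whole. The fingers move at their own pace and stop on an object; "grip_force" is the grip in N (left out, the last holds). Time passes only in rows, so rows that do not move let the fingers close. It gives the time, the measured TCP pose, the force, the opening and the grip force at its end, in the units of the state.
- arm.get_state(): the state, without advancing time (a new reading comes with each control period).
- arm.capture(name): name is "side" or "top" or "wrist"; returns (picture, depth): 420x560x3 uint8, red, green, blue; 420x560 float32, mm along the optical axis (not along the pixel's ray), 0 where there is no reading.
- arm.get_calibration(name): a dict with "intrinsics" (3x3 intrinsics, pixels), "extrinsics" (4x4, takes a point from world to camera coordinates). Camera axes: x right, y up, looking along -z (the intrinsics and any distortion apply to the point x, -y, -z); pixel columns grow to the right and rows downward; lengths in mm; the calibration is good to about 2 mm. A picture is of the moment at which its call begins: read the wrist's pose just before it. get_calibration takes no time and is no camera call; for the wrist camera it gives the pose at the moment of the call.
- arm.job_done(): hands the job in; it is judged then, once.
The state is a dict: "t": time; "joints": joint angles; "joint_vel": joint speeds; "effort": joint torques, N m; "ee_pos": TCP position; "orientation": TCP orientation; "force": force on the tool from outside, world axes, zero at the start; "wrist_torque": the same for the moment, N m; "grip_width": finger opening in mm; "grip_force": force on a finger pad.
Only numpy, scipy, OpenCV 4.12 (cv2) and the standard library are available. Lean on these libraries where they do the work, as an engineer would, in place of code of your own. Each camera call takes 0.05 s, during which the arm holds its last target. There are 200 camera calls.

## Working session

There is one attempt and no reset: what is moved stays moved. The work goes in short steps, Python scripts to look and compute and a tool call to move; the robot and the scene stay as the last step left them, time stands still between calls to the robot, and variables do not carry over. Pictures are saved under pics/ and viewed, at most 10 in all, crops included, and the job is handed in when it is done.

Besides the shell and the picture viewer there is one more tool, called after "Request:" by a JSON object that holds its "api" and its "payload", one argument or row to a line. servo_tool: Moves the arm, as the interface text tells. Its arguments: {"type":"object","properties":{"deltas":{"type":"array","items":{"type":"array"}},"grip_force":{"type":"number"}},"required":["deltas"]}

```bash
mkdir -p pics; ls; cat > h.py <<'E'
import numpy as np, cv2, pickle
from rig import arm
from scipy.spatial.transform import Rotation as R
def shot(n):
    c=arm.get_calibration(n); p,d=arm.capture(n)
    return p,d,np.array(c["intrinsics"]),np.array(c["extrinsics"]),c
def world(d,K,E):
    v,u=np.mgrid[:d.shape[0],:d.shape[1]]
    P=np.stack([(u-K[0,2])/K[0,0]*d,-(v-K[1,2])/K[1,1]*d,-d],-1)
    return (P-E[:3,3])@E[:3,:3]
def proj(X,K,E):
    c=E[:3,:3]@np.asarray(X,float)+E[:3,3]; 
    return K[0,0]*c[0]/-c[2]+K[0,2], K[1,1]*-c[1]/-c[2]+K[1,2]
E
python3 - <<'E'
from h import *
s=arm.get_state();print(s); print(arm.finger_overhang)
for n in("top","side"):
    p,d,K,E,c=shot(n);cv2.imwrite(f"pics/{n}0.png",p[...,::-1]);np.savez(f"{n}0",p=p,d=d,K=K,E=E);print(n,c)
E
```

```text
pics
{'t': 0.0, 'joints': array([ 1.30608879e+00,  2.64726358e-01,  1.60533529e+00, -1.90923457e-06,
        1.27369646e+00, -3.68987861e-02]), 'joint_vel': array([-7.29915011e-04, -3.06742937e-04,  3.78483258e-04,  9.36852824e-05,
        1.21374541e-03, -6.86321981e-05]), 'effort': array([-1.21918110e-03, -5.02104235e+01, -3.56875598e+01,  7.27054244e-02,
        2.93262675e-02, -1.66826544e-04]), 'ee_pos': array([152.27689655, 656.93664907, 259.42690688]), 'orientation': array([ 1.13657888e-01,  9.93519357e-01, -1.07057771e-03, -1.61758625e-04]), 'force': array([ 0.16992944, -0.95364586,  0.78458395]), 'wrist_torque': array([ 0.01532902,  0.02128093, -0.01335585]), 'grip_force': 0.0, 'grip_width': 87.42690528702593}
22.0
top {'intrinsics': array([[415.26507157,   0.        , 288.39244144],
       [  0.        , 415.26507157, 211.33041912],
       [  0.        ,   0.        ,   1.        ]]), 'extrinsics': array([[-1.93510873e-02, -9.99687018e-01,  1.58556650e-02,
        -1.13263729e+01],
       [ 9.97708532e-01, -1.82795888e-02,  6.51424748e-02,
        -6.00947477e+02],
       [-6.48322513e-02,  1.70799100e-02,  9.97749997e-01,
        -1.20432735e+03],
       [ 0.00000000e+00,  0.00000000e+00,  0.00000000e+00,
         1.00000000e+00]])}
side {'intrinsics': array([[489.63731867,   0.        , 280.59355094],
       [  0.        , 489.63731867, 210.78442339],
       [  0.        ,   0.        ,   1.        ]]), 'extrinsics': array([[ 2.60168478e-01, -9.65489131e-01, -1.19624745e-02,
        -1.70868278e+02],
       [ 8.35742577e-01,  2.18966597e-01,  5.03575192e-01,
        -5.19549780e+02],
       [-4.83576993e-01, -1.41011941e-01,  8.63868581e-01,
        -9.48388254e+02],
       [ 0.00000000e+00,  0.00000000e+00,  0.00000000e+00,
         1.00000000e+00]])}
```

View pics/top0.png

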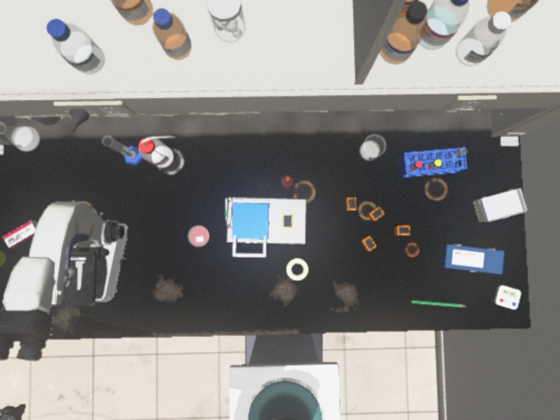

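View pics/side0.png

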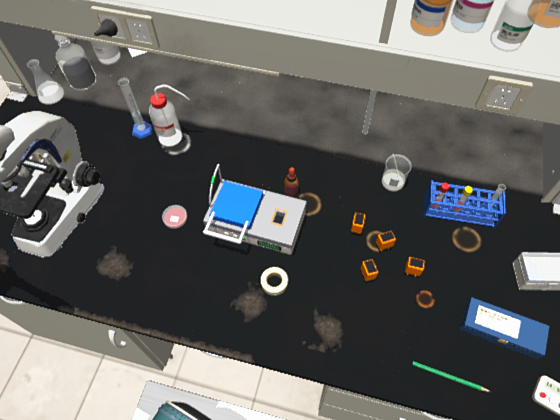

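The top view shows four orange modules at about (352,204), (377,213), (403,230) and (369,243). The photometer is around (265,222) with its socket at (288,221) and bar at (249,255). The tape is at (297,269), the dish at (199,236) and the dropper at (288,182). The side view shows the same layout, and the arm isn't in either picture. Next I'll measure all of these.

```bash
python3 - <<'E'
from h import *
for n in("top","side"):
    z=np.load(n+"0.npz");p,d,K,E=z["p"],z["d"],z["K"],z["E"];W=world(d,K,E)
    hsv=cv2.cvtColor(p,cv2.COLOR_RGB2HSV)
    m=cv2.inRange(hsv,(5,180,140),(18,255,255))
    W_ok=(W[...,0]>250)&(W[...,0]<750)&(W[...,2]<150)
    m[~W_ok]=0
    if n=="top":
        cn,_=cv2.findContours(cv2.morphologyEx(m,cv2.MORPH_CLOSE,np.ones((5,5))),cv2.RETR_EXTERNAL,cv2.CHAIN_APPROX_NONE)
        for c in cn:
            if len(c)<8: continue
            mm=np.zeros_like(m);cv2.drawContours(mm,[c],-1,255,-1)
            q=W[mm>0];zt=np.percentile(q[:,2],80)
            t=q[abs(q[:,2]-zt)<8]; r=cv2.minAreaRect(t[:,:2].astype(np.float32))
            print(n,c.mean(0)[0].round(),len(q),"ztop",zt.round(1),"rect",np.round(r[0],1),np.round(r[1],1),round(r[2],1),"dist",np.hypot(*r[0]).round())
    # blue hood
    b=cv2.inRange(hsv,(95,150,120),(115,255,255));b[~(W_ok&(abs(W[...,1])<300)&(W[...,0]<650))]=0
    q=W[b>0];zt=np.median(q[:,2]);t=q[abs(q[:,2]-zt)<6]
    r=cv2.minAreaRect(t[:,:2].astype(np.float32));print(n,"hood",zt,r)
    g=W[(abs(W[...,2]-60)<5)&(abs(W[...,1]-0)<250)&W_ok];r=cv2.minAreaRect(g[:,:2].astype(np.float32));print("z60",len(g),r)
z=np.load("top0.npz");print(world(z["d"],z["K"],z["E"])[[255,221,236,182,269],[249,288,199,287,288]].round())
p=z["p"][190:285,220:420];cv2.imwrite("pics/crop0.png",cv2.resize(p[...,::-1],None,fx=4,fy=4,interpolation=cv2.INTER_CUBIC))
E
```

```text
top [365. 243.] 23 ztop 52.8 rect [ 501.4 -238.7] [31.9 10.2] 8.5 dist 555.0
top [400. 227.] 21 ztop 54.1 rect [ 547.4 -343.9] [13.5 31.6] 31.5 dist 646.0
top [372. 215.] 22 ztop 52.6 rect [ 581.4 -263.9] [25.6 11.5] 23.3 dist 638.0
top hood nan ((0.0, 0.0), (0.0, 0.0), 0.0)
z60 2002 ((600.453369140625, -53.59742736816406), (406.9790954589844, 194.84100341796875), 86.05423736572266)
side hood 84.62326345449495 ((572.489990234375, 85.88587951660156), (100.09745788574219, 100.90290832519531), 88.20848846435547)
z60 2445 ((596.4940185546875, -53.29296875), (409.0118408203125, 194.50311279296875), 85.24067687988281)
[[477.  90.  85.]
 [571. -21.  39.]
 [533. 242.  13.]
 [679. -19.  81.]
 [432. -18.  16.]]
  return _methods._mean(a, axis=axis, dtype=dtype,
  ret = ret.dtype.type(ret / rcount)
```

View pics/crop0.png

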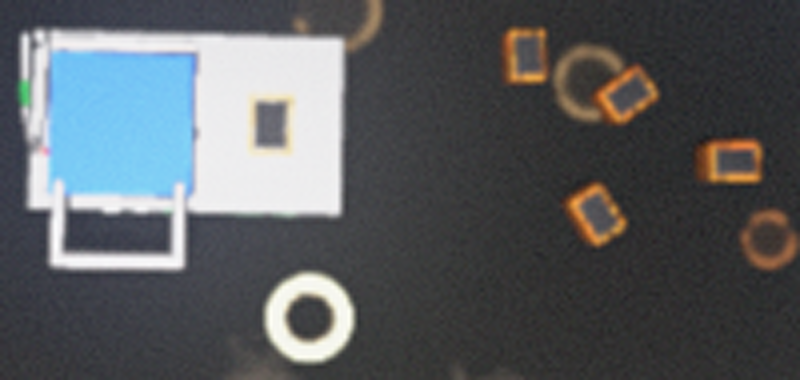

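The crop shows the four modules again. The nearest to the base is at top pixel (369,243), about (500,-240) mm and 555 mm away; the others are at least 638 mm away. Its long axis is about 35° from world x. I'm backing away from the microscope, then swinging over.

Request:
{"api": "servo_tool", "payload": {
  "deltas": [
    [8.8,[0,-5.33,0],0],
    [8.8,[0,-5.33,0],0],
    [8.8,[0,-5.33,0],0],
    [8.8,[0,-5.33,0],0],
    [8.8,[-5.0,-2.95,0],0],
    [8.8,[-5.0,-2.95,0],0],
    [8.8,[-5.0,-2.95,0],0],
    [8.8,[0,0,0],0]
  ]
}}

```text
t: 1.1
ee_pos: [232.5, 327.2, 260.4]
orientation: [0.117, 0.993, -0.0, 0.0]
force: [-0.7, 0.3, -0.7]
grip_width: 87.9
grip_force: 0.0
```

Request:
{"api": "servo_tool", "payload": {
  "deltas": [
    [8.8,[-4.1,-2.75,0],0],
    [8.8,[-4.1,-2.75,0],0],
    [8.8,[-4.1,-2.75,0],0],
    [8.8,[-4.1,-2.75,0],0],
    [8.8,[-4.1,-2.75,0],0],
    [8.8,[-1.8,-5.2,0],0],
    [8.8,[-1.8,-5.2,0],0],
    [8.8,[-1.8,-5.2,0],0]
  ]
}}

```text
t: 2.1
ee_pos: [416.6, -15.0, 260.5]
orientation: [0.113, 0.994, 0.0, -0.0]
force: [1.6, -0.3, -0.3]
grip_width: 88.1
grip_force: 0.0
```

Request:
{"api": "servo_tool", "payload": {
  "deltas": [
    [8.8,[-1.8,-5.2,0],0],
    [8.8,[-1.8,-5.2,0],0],
    [8.8,[-1.8,-5.2,0],0],
    [8.8,[-1.8,-5.2,0],0],
    [8.8,[0,0,0],0.18],
    [8.8,[0,0,0],0.18],
    [8.8,[0,0,0],0.18],
    [8.8,[0,0,0],0.18]
  ]
}}

```text
t: 3.1
ee_pos: [440.3, -232.2, 260.1]
orientation: [0.459, 0.889, 0.0, -0.001]
force: [0.3, -0.8, -1.0]
grip_width: 87.9
grip_force: 0.0
```

```bash
python3 - <<'E'
from h import *
s=arm.get_state();print(s["t"],s["joints"].round(3),s["ee_pos"],s["orientation"])
p,d,K,E,c=shot("wrist");cv2.imwrite("pics/w1.png",p[...,::-1]);np.savez("w1",p=p,d=d,K=K,E=E);print(c)
E
```

```text
3.1 [-5.360e-01 -7.400e-02  1.974e+00  1.000e-03  1.243e+00 -1.154e+00] [ 440.33107436 -232.19971466  260.10000785] [ 4.58509454e-01  8.88689286e-01  3.78879831e-04 -5.38901856e-04]
{'intrinsics': array([[345.6233064 ,   0.        , 279.81754628],
       [  0.        , 345.6233064 , 214.70268228],
       [  0.        ,   0.        ,   1.        ]]), 'extrinsics': array([[ 8.14556236e-01,  5.80084441e-01, -4.22894081e-04,
        -2.23583690e+02],
       [-5.56436622e-01,  7.81143453e-01, -2.83184025e-01,
         4.65373401e+02],
       [-1.63940306e-01,  2.30904627e-01,  9.59065498e-01,
        -2.63110145e+02],
       [ 0.00000000e+00,  0.00000000e+00,  0.00000000e+00,
         1.00000000e+00]])}
```

View pics/w1.png

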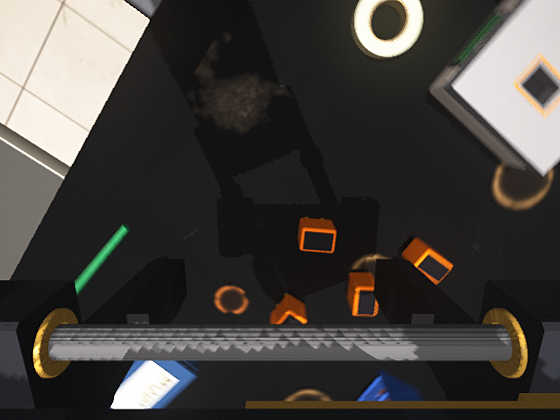

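The wrist view shows the target at (318,236), aligned to within a few degrees. The socket is at (540,85) and the tape at (388,25). I'm measuring the module and socket from this.

```bash
cat >> h.py <<'E'
def ray(uv,K,E,z):
    uv=np.atleast_2d(np.asarray(uv,float)); r=np.c_[(uv[:,0]-K[0,2])/K[0,0],-(uv[:,1]-K[1,2])/K[1,1],-np.ones(len(uv))]@E[:3,:3]
    o=-E[:3,:3].T@E[:3,3]; return (o+r*((z-o[2])/r[:,2])[:,None])[:,:2]
def tool():
    s=arm.get_state(); return s["ee_pos"],R.from_quat(s["orientation"]).as_matrix(),s
def darkrect(p,K,E,z,uv,win=45,thr=90):
    "min-area rect in world of dark patch enclosed in orange around uv"
    hsv=cv2.cvtColor(p,cv2.COLOR_RGB2HSV); m=cv2.inRange(hsv,(5,90,110),(25,255,255))
    x0,y0=int(uv[0]-win),int(uv[1]-win); k=np.zeros_like(m); k[max(y0,0):y0+2*win,max(x0,0):x0+2*win]=1; m*=k
    cn,h=cv2.findContours(m,cv2.RETR_CCOMP,cv2.CHAIN_APPROX_NONE); out=[]
    for c,q in zip(cn,h[0]):
        if cv2.contourArea(c)>100:
            w=ray(c[:,0],K,E,z); r=cv2.minAreaRect(w.astype(np.float32)); b=cv2.boxPoints(r)
            e=max((b[1]-b[0],b[2]-b[1]),key=np.linalg.norm); a=np.degrees(np.arctan2(e[1],e[0])); a=(a+90)%180-90
            out.append(("hole" if q[3]>=0 else "outer",np.round(r[0],1),np.round(r[1],1),round(a,1)))
    return out
E
python3 - <<'E'
from h import *
z=np.load("w1.npz");p,d,K,E=[z[k] for k in "pdKE"]
print(darkrect(p,K,E,56,(318,238),30)); print(darkrect(p,K,E,60,(540,85),38))
W=world(d,K,E); q=W[205:270,290:345].reshape(-1,3); q=q[abs(q[:,2]-56)<4]; print(len(q),q.mean(0),cv2.minAreaRect(q[:,:2].astype(np.float32)))
# housing edges (deck z=60) 
m=(abs(W[...,2]-60)<4)&(W[...,1]>-120); q=W[m][:,:2]; print(len(q),cv2.minAreaRect(q.astype(np.float32)))
print(W[215:218,316:319].mean((0,1)),W[240,318],W[85,540],W[110,500])
print(tool()[1].round(3))
# hood from top cam by ray at z=83
z=np.load("top0.npz");p,K,E=z["p"],z["K"],z["E"]
hsv=cv2.cvtColor(p,cv2.COLOR_RGB2HSV);b=cv2.inRange(hsv,(95,120,100),(115,255,255));b[:195]=0;b[250:]=0;b[:,:220]=0;b[:,280:]=0
c=max(cv2.findContours(b,0,1)[0],key=cv2.contourArea)
print(cv2.minAreaRect(ray(c[:,0],K,E,83).astype(np.float32)))
print(darkrect(p,K,E,60,(288,221),15)); print(ray([(234,256),(265,256)],K,E,81))
E
```

```text
[('outer', array([ 497.5, -247.8]), array([36.6, 34.7]), np.float32(30.4)), ('hole', array([ 501.4, -252.3]), array([30.9, 21.2]), np.float32(30.2))]
[('outer', array([571.5, -34.7]), array([ 3. , 41.3]), np.float32(-3.8))]
767 [ 500.66968318 -251.00482165   54.95248234] ((501.2609558105469, -251.4953155517578), (35.33760070800781, 25.13198471069336), 31.643699645996094)
10940 ((569.94775390625, -18.79515838623047), (101.9456558227539, 125.9118423461914), 87.44097137451172)
[ 4.99602004e+02 -2.41778821e+02  5.31466996e-02] [ 501.12684138 -251.5160802    55.40708079] [581.71666438 -11.73516271  39.42679318] [557.80753677 -56.41536394  59.15301728]
[[-0.575  0.818 -0.   ]
 [ 0.818  0.575  0.001]
 [ 0.001  0.    -1.   ]]
((574.3569946289062, 84.72564697265625), (97.67481231689453, 94.79999542236328), 88.89413452148438)Traceback (most recent call last):
  File "<stdin>", line 14, in <module>
  File "h.py", line 24, in darkrect
    for c,q in zip(cn,h[0]):
                      ~^^^
TypeError: 'NoneType' object is not subscriptable
```

Request:
{"api": "servo_tool", "payload": {
  "deltas": [
    [8.8,[-2.55,1.91,0],0],
    [8.8,[-2.55,1.92,0],0.075],
    [8.8,[0,0,5],0],
    [8.8,[0,0,5],0],
    [8.8,[0,0,3],0],
    [8.8,[0,0,0],0]
  ]
}}

```text
t: 3.9
ee_pos: [498.7, -250.2, 127.3]
orientation: [0.488, 0.873, 0.0, -0.004]
force: [-0.6, -0.1, -0.3]
grip_width: 87.9
grip_force: 0.0
```

```bash
python3 - <<'E'
from h import *
t,M,s=tool();print(t,M.round(3))
p,d,K,E,c=shot("wrist");cv2.imwrite("pics/w2.png",p[...,::-1])
u=proj([501,-252,56],K,E);print(u)
try: print(darkrect(p,K,E,56,u,75))
except Exception as e: print(e)
W=world(d,K,E).reshape(-1,3); q=W[(abs(W[:,2]-55.5)<3)&(np.hypot(W[:,0]-501,W[:,1]+252)<28)]; print(len(q),cv2.minAreaRect(q[:,:2].astype(np.float32)))
E
```

```text
[ 498.74180529 -250.23557592  127.25547887] [[-0.524  0.852 -0.006]
 [ 0.852  0.524  0.004]
 [ 0.007 -0.003 -1.   ]]
(np.float64(282.3470101592595), np.float64(243.6061464754831))
[('outer', array([ 558.3, -262.4]), array([ 7. , 23.1]), np.float32(-55.4)), ('outer', array([ 499.2, -246.8]), array([35.7, 34.9]), np.float32(31.7))]
2043 ((501.51519775390625, -251.39784240722656), (34.91423797607422, 24.95314598083496), 31.507139205932617)
```

Request:
{"api": "servo_tool", "payload": {
  "deltas": [
    [8.8,[-0.25,0.15,3],0],
    [8.8,[0,0,3],0],
    [8.8,[0,0,2.3],0],
    [8.8,[0,0,0],0],
    [3,[0,0,0],0],
    [3,[0,0,0],0],
    [3,[0,0,0],0],
    [3,[0,0,0],0]
  ],
  "grip_force": 15
}}

```text
t: 4.95
ee_pos: [503.3, -254.1, 48.3]
orientation: [0.489, 0.872, -0.0, 0.0]
force: [0.0, -0.6, -0.4]
grip_width: 50.1
grip_force: 0.0
```

Request:
{"api": "servo_tool", "payload": {
  "deltas": [
    [4.6,[0.28,0,0.3],0],
    [4.6,[0,0,0],0],
    [2,[0,0,0],0],
    [2,[0,0,0],0],
    [2,[0,0,0],0],
    [2,[0,0,0],0],
    [2,[0,0,0],0]
  ]
}}

```text
t: 5.82
ee_pos: [501.6, -251.5, 44.7]
orientation: [0.489, 0.872, -0.0, -0.0]
force: [-0.1, -0.0, -0.1]
grip_width: 35.7
grip_force: 15.0
```

Request:
{"api": "servo_tool", "payload": {
  "deltas": [
    [2,[0,0,-3],0],
    [2,[0,0,-4],0],
    [2,[0,0,-4],0.149],
    [2,[0,0,0],0.149],
    [2,[0,0,0],0.149],
    [2,[0,0,0],0.148],
    [2,[4.64,2.0,0],0],
    [2,[4.64,2.0,0],0]
  ]
}}

```text
t: 6.82
ee_pos: [546.2, -160.3, 154.8]
orientation: [0.724, 0.69, 0.0, 0.0]
force: [0.2, -0.1, -0.6]
grip_width: 35.8
grip_force: 15.0
```

Request:
{"api": "servo_tool", "payload": {
  "deltas": [
    [2,[4.64,2.0,0],0],
    [2,[0,0,0],0],
    [2,[0,0,0],0],
    [2,[0,0,0],0]
  ]
}}

```text
t: 7.32
ee_pos: [567.5, -116.3, 154.5]
orientation: [0.724, 0.69, -0.0, -0.0]
force: [0.8, 0.5, -0.3]
grip_width: 35.9
grip_force: 15.0
```

```bash
python3 - <<'E'
from h import *
t,M,s=tool();print(t,M.round(3),s["grip_width"])
p,d,K,E,c=shot("wrist");cv2.imwrite("pics/w3.png",p[...,::-1]);np.savez("w3",p=p,d=d,K=K,E=E)
u=proj([571,-20,60],K,E);print(u)
try: print(*darkrect(p,K,E,60,u,80),sep="\n")
except Exception as e: print(e)
W=world(d,K,E).reshape(-1,3); ok=(abs(W[:,2]-60)<3)&(W[:,1]>-90)&(W[:,1]<60)&(abs(W[:,0]-570)<70);print(ok.sum(),cv2.minAreaRect(W[ok][:,:2].astype(np.float32)))
E
```

```text
[ 567.48440214 -116.34229983  154.54713043] [[ 0.048  0.999 -0.001]
 [ 0.999 -0.048 -0.   ]
 [-0.    -0.001 -1.   ]] 35.90481165259419
(np.float64(278.0207376470558), np.float64(70.06840432373698))

30746 ((570.34521484375, -26.156932830810547), (86.09307098388672, 125.73483276367188), 87.54685974121094)
```

View pics/w3.png

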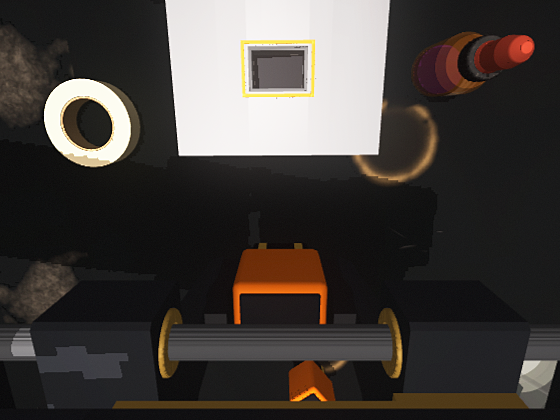

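The wrist view shows the module held straight at (280,285). The socket outline spans (242–315, 41–97), the tape is at (92,123), and the dropper is at (470,60), clear. I'm measuring the yellowish outline next.

```bash
python3 - <<'E'
from h import *
z=np.load("w3.npz");p,d,K,E=[z[k] for k in "pdKE"]
hsv=cv2.cvtColor(p,cv2.COLOR_RGB2HSV); m=cv2.inRange(hsv,(10,100,120),(35,255,255)); m[:30]=0;m[110:]=0;m[:,:230]=0;m[:,330:]=0
for c in cv2.findContours(m,cv2.RETR_CCOMP,cv2.CHAIN_APPROX_NONE)[0]:
    if cv2.contourArea(c)>500: print(cv2.minAreaRect(ray(c[:,0],K,E,60).astype(np.float32)))
W=world(d,K,E); print(W[70,200],W[70,350])
# module head dims in hand: orange mask upper region
m=cv2.inRange(hsv,(5,120,100),(20,255,255));m[:230]=0;m[330:]=0;m[:,:225]=0;m[:,335:]=0
q=W[m>0]; print(np.percentile(q,[2,50,98],axis=0).round(1))
t=q[q[:,2]>np.percentile(q[:,2],98)-3]; print(cv2.minAreaRect(t[:,:2].astype(np.float32)))
E
```

```text
((570.8223876953125, -19.190807342529297), (30.378637313842773, 42.73151779174805), 87.2710189819336)
((570.7841796875, -19.146268844604492), (28.20292091369629, 40.5479850769043), 87.27079010009766)
[525.50412908 -17.89089814  60.92325699] [613.1389996  -21.97361122  59.99536075]
[[ 550.9 -118.2  130.7]
 [ 568.2 -104.6  156.3]
 [ 584.8 -103.3  165. ]]
((569.3779907226562, -82.59022521972656), (78.14158630371094, 35.19566345214844), 86.79580688476562)
```

Request:
{"api": "servo_tool", "payload": {
  "deltas": [
    [2,[4.86,-0.09,0],0],
    [2,[4.86,-0.08,0],0],
    [2,[0,0,0],0],
    [2,[0,0,2],0],
    [2,[0,0,1.8],0],
    [2,[0,0,0],0],
    [2,[0,0,0],0]
  ]
}}

```text
t: 8.25
ee_pos: [570.7, -18.8, 116.1]
orientation: [0.724, 0.69, -0.0, -0.0]
force: [0.4, 0.2, -0.5]
grip_width: 36.0
grip_force: 15.0
```

```bash
python3 - <<'E'
from h import *
t,M,s=tool();print(t,M.round(3),s["grip_width"],s["force"])
g=[570.8,-19.2]; e=np.r_[np.array(g)-t[:2],0]; print("tool shift mm",M.T@e)
p,d,K,E,c=shot("side");cv2.imwrite("pics/s4.png",cv2.resize(p[170:270,190:330,::-1],None,fx=5,fy=5))
E
```

```text
[570.7311179  -18.84789567 116.124689  ] [[ 0.048  0.999 -0.001]
 [ 0.999 -0.048  0.   ]
 [ 0.    -0.001 -1.   ]] 35.98954801266915 [ 0.4428977   0.20597414 -0.51512885]
tool shift mm [-3.48382410e-01  8.57431875e-02 -8.93618150e-05]
```

View pics/s4.png

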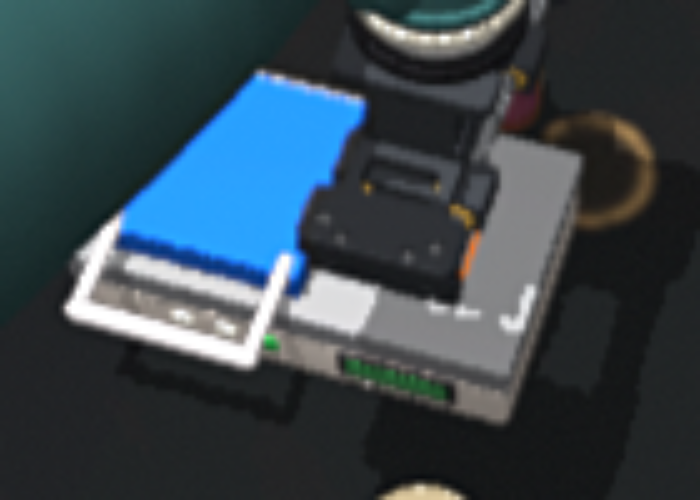

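The side crop shows the gripper over the socket side, with the hood untouched and the module mostly hidden behind the gripper. The alignment is within 0.4 mm, so I'm lowering gently.

Request:
{"api": "servo_tool", "payload": {
  "deltas": [
    [2,[-0.03,0,0.7],0],
    [2,[0,0,0.6],0],
    [2,[0,0,0.4],0],
    [2,[0,0,0.3],0],
    [2,[0,0,0],0]
  ],
  "grip_force": 20
}}

```text
t: 8.93
ee_pos: [570.7, -18.4, 96.3]
orientation: [0.723, 0.69, -0.0, -0.0]
force: [-0.9, 0.7, -0.5]
grip_width: 36.3
grip_force: 20.0
```

Request:
{"api": "servo_tool", "payload": {
  "deltas": [
    [2,[0,0,0.4],0],
    [2,[0,0,0.3],0],
    [2,[0,0,0.25],0],
    [2,[0,0,0.1],0],
    [2,[0,0,0],0]
  ]
}}

```text
t: 9.55
ee_pos: [571.0, -18.4, 88.5]
orientation: [0.724, 0.69, -0.0, -0.0]
force: [-6.9, 0.8, 13.6]
grip_width: 35.5
grip_force: 20.0
```

Request:
{"api": "servo_tool", "payload": {
  "deltas": [
    [2,[0,-0.07,0],0],
    [2,[0,0,0.15],0],
    [2,[0,0,0.1],0],
    [2,[0,0,0],0]
  ]
}}

```text
t: 10.05
ee_pos: [571.0, -18.4, 88.4]
orientation: [0.723, 0.69, 0.0, 0.0]
force: [-11.4, 0.1, 26.5]
grip_width: 35.8
grip_force: 20.0
```

Request:
{"api": "servo_tool", "payload": {
  "deltas": [
    [2,[0,0.07,-0.3],0],
    [5.5,[0,0,0],0],
    [5.5,[0,0,0],0],
    [5.5,[0,0,-4],0],
    [5.5,[0,0,-5],0],
    [5.5,[-5,0,-1],0],
    [5.5,[0,0,0],0],
    [5.5,[0,0,0],0]
  ]
}}

```text
t: 11.05
ee_pos: [568.0, -68.3, 185.7]
orientation: [0.724, 0.69, -0.0, -0.001]
force: [-0.6, 0.6, 0.5]
grip_width: 54.8
grip_force: 0.0
```

```bash
python3 - <<'E'
from h import *
t,M,s=tool();print(t,s["grip_width"])
p,d,K,E,c=shot("wrist");cv2.imwrite("pics/w5.png",p[...,::-1]);np.savez("w5",p=p,d=d,K=K,E=E)
W=world(d,K,E); q=W.reshape(-1,3); q=q[(np.hypot(q[:,0]-571,q[:,1]+19)<30)&(q[:,2]>88)&(q[:,2]<115)]
print(len(q),cv2.minAreaRect(q[:,:2].astype(np.float32)),np.percentile(q[:,2],[5,25,50,75,95]))
A=np.c_[q[:,:2]-[571,-19],np.ones(len(q))]; k=q[:,2]>95; print("plane",np.linalg.lstsq(A[k],q[k,2],rcond=None)[0])
a=W.reshape(-1,3); dk=a[(abs(a[:,2]-60)<4)&(abs(a[:,0]-571)<55)&(a[:,1]>-70)&(a[:,1]<25)]
print("deck z",np.median(dk[:,2])); print("px",proj([571,-19,98],K,E))
E
```

```text
[567.99671915 -68.26160373 185.66036256] 54.75783981409764
2472 ((571.1895751953125, -19.18124771118164), (25.748233795166016, 36.02766036987305), 87.25347137451172) [ 95.86140066  97.58042959  99.31242294 100.00225688 100.74970088]
plane [-2.46420067e-03 -1.62523730e-02  9.88912695e+01]
deck z 59.815867578702644
px (np.float64(281.1761099567364), np.float64(152.61496240576727))
```

View pics/w5.png

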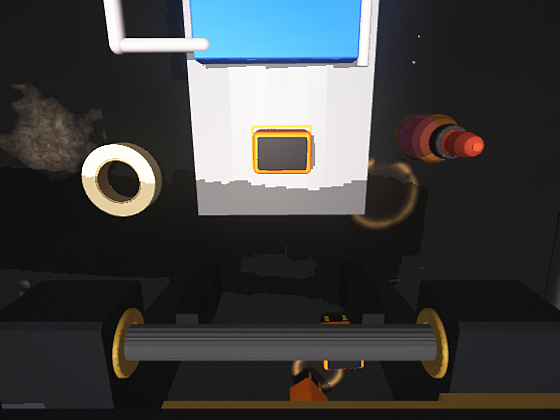

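The wrist view shows the module upright in the socket at (282,152). The cap reads about 1 mm above where it should be, so I'll press it with closed fingertips; the contact height will confirm the depth.

Request:
{"api": "servo_tool", "payload": {
  "deltas": [
    [0,[4.92,0.08,0],0],
    [0,[0,0,0],0],
    [0,[0,0,0],0],
    [0,[0,0,2],0],
    [0,[0,0,2],0],
    [0,[0,0,1.5],0],
    [0,[0,0,0],0],
    [0,[0,0,0],0]
  ],
  "grip_force": 10
}}

```text
t: 12.1
ee_pos: [571.9, -19.5, 131.7]
orientation: [0.724, 0.69, 0.0, 0.0]
force: [0.4, 0.5, -0.5]
grip_width: 0.4
grip_force: 0.0
```

Request:
{"api": "servo_tool", "payload": {
  "deltas": [
    [0,[0,0,0.6],0],
    [0,[0,0,0.4],0],
    [0,[0,0,0.2],0],
    [0,[0,0,0],0],
    [0,[0,0,0],0]
  ]
}}

```text
t: 12.72
ee_pos: [572.3, -19.3, 122.4]
orientation: [0.723, 0.69, 0.0, 0.001]
force: [-5.3, 0.5, 14.2]
grip_width: 0.2
grip_force: 6.7
```

Request:
{"api": "servo_tool", "payload": {
  "deltas": [
    [0,[0,0,0.2],0],
    [0,[0,0,0.2],0],
    [0,[0,0,0.2],0],
    [0,[0,0,0],0],
    [0,[0,0,0],0]
  ]
}}

```text
t: 13.35
ee_pos: [572.9, -19.4, 122.3]
orientation: [0.723, 0.69, 0.001, 0.001]
force: [-19.3, 2.3, 45.1]
grip_width: 0.3
grip_force: 22.5
```

Request:
{"api": "servo_tool", "payload": {
  "deltas": [
    [0,[0,0,-0.9],0],
    [0,[0,0,-1.6],0],
    [0,[-3.9,0,0],0],
    [0,[0,0,2],0],
    [0,[0,0,2.0],0],
    [0,[0,0,1.3],0],
    [0,[0,0,0],0],
    [0,[0,0,0],0]
  ]
}}

```text
t: 14.35
ee_pos: [569.6, -57.6, 84.9]
orientation: [0.723, 0.691, -0.0, -0.0]
force: [-0.1, -0.4, -0.1]
grip_width: 0.4
grip_force: 0.0
```

Request:
{"api": "servo_tool", "payload": {
  "deltas": [
    [0,[0,0,0.3],0],
    [0,[0,0,0.2],0],
    [0,[0,0,0],0],
    [0,[0,0,0],0]
  ]
}}

```text
t: 14.85
ee_pos: [570.1, -58.0, 82.4]
orientation: [0.724, 0.69, 0.0, 0.0]
force: [-3.4, 1.3, 9.7]
grip_width: 0.3
grip_force: 5.2
```

```bash
python3 - <<'E'
from h import *
z=np.load("w5.npz");p,d,K,E=[z[k] for k in "pdKE"]
W=world(d,K,E); hsv=cv2.cvtColor(p,cv2.COLOR_RGB2HSV)
q=W[140:167,262:304].reshape(-1,3);print("cap",np.median(q,0))
r=W[185:205,262:304].reshape(-1,3);print("deck front",np.median(r,0)); r=W[80:115,262:304].reshape(-1,3);print("deck back",np.median(r,0))
E
```

```text
cap [571.77720347 -18.98046514  99.82785516]
deck front [570.48548703 -53.91212386  59.81113982]
deck back [573.44879477  14.34934064  59.82413858]
```

The cap is 40 mm above the deck by both touch and depth, where 38 would be home. That's about 2 mm short, close to the limit. I'll regrip and work it laterally while pushing.

Request:
{"api": "servo_tool", "payload": {
  "deltas": [
    [0,[0,0,-2],0],
    [5.5,[0,0,-4],0],
    [5.5,[3.88,-0.06,0],0],
    [5.5,[0,0,0],0],
    [5.5,[0,0,2],0],
    [5.5,[0,0,2],0],
    [5.5,[0,0,1.4],0],
    [5.5,[0,0,0],0]
  ],
  "grip_force": 20
}}

```text
t: 15.85
ee_pos: [569.8, -20.0, 84.7]
orientation: [0.724, 0.69, -0.001, -0.001]
force: [0.7, 0.1, -0.3]
grip_width: 55.0
grip_force: 0.0
```

Request:
{"api": "servo_tool", "payload": {
  "deltas": [
    [5.5,[0,0,0],0],
    [2,[0,0,0],0],
    [2,[0,0,0],0],
    [2,[0,0,0],0],
    [2,[0,0,0],0]
  ]
}}

```text
t: 16.48
ee_pos: [571.5, -19.5, 87.3]
orientation: [0.723, 0.69, 0.0, 0.0]
force: [-0.3, -0.5, 2.6]
grip_width: 36.0
grip_force: 20.0
```

Request:
{"api": "servo_tool", "payload": {
  "deltas": [
    [2,[0,-0.15,0.1],0],
    [2,[0,0,0.1],0],
    [2,[0,0,0],0],
    [2,[0,0,0],0]
  ],
  "grip_force": 30
}}

```text
t: 16.98
ee_pos: [571.4, -19.5, 87.2]
orientation: [0.723, 0.69, 0.001, 0.001]
force: [-1.3, -0.7, 10.6]
grip_width: 35.6
grip_force: 30.0
```

Request:
{"api": "servo_tool", "payload": {
  "deltas": [
    [2,[0.15,0,0],0],
    [2,[0,0,0],0],
    [2,[-0.15,0.1,0.05],0],
    [2,[0,0,0],0],
    [2,[-0.15,0,0.05],0],
    [2,[0,0,0],0],
    [2,[0.15,0,0],0],
    [2,[0,0,0],0]
  ]
}}

```text
t: 17.98
ee_pos: [571.6, -19.2, 87.2]
orientation: [0.723, 0.69, 0.001, 0.001]
force: [-6.8, 0.6, 19.6]
grip_width: 36.1
grip_force: 30.0
```

Request:
{"api": "servo_tool", "payload": {
  "deltas": [
    [2,[0,0,-0.9],0],
    [2,[0,0,0],0],
    [2,[0,-0.3,0],0],
    [2,[0,0,0],0],
    [2,[0,0,0],0]
  ]
}}

```text
t: 18.6
ee_pos: [569.2, -19.4, 92.7]
orientation: [0.724, 0.69, 0.001, 0.001]
force: [4.3, 0.1, -1.5]
grip_width: 35.7
grip_force: 30.0
```

Request:
{"api": "servo_tool", "payload": {
  "deltas": [
    [2,[0,0.6,0],0],
    [2,[0,0,0],0],
    [2,[0,0,0],0]
  ]
}}

```text
t: 18.98
ee_pos: [572.5, -19.5, 91.8]
orientation: [0.724, 0.69, -0.001, -0.001]
force: [-1.4, -0.6, -1.2]
grip_width: 35.7
grip_force: 30.0
```

Request:
{"api": "servo_tool", "payload": {
  "deltas": [
    [2,[0.3,-0.3,0],0],
    [2,[0,0,0],0],
    [2,[0,0,0],0]
  ]
}}

```text
t: 19.35
ee_pos: [571.1, -17.6, 92.6]
orientation: [0.723, 0.691, -0.0, 0.001]
force: [0.8, -5.6, -2.9]
grip_width: 35.6
grip_force: 30.0
```

Request:
{"api": "servo_tool", "payload": {
  "deltas": [
    [2,[-0.6,0,0],0],
    [2,[0,0,0],0],
    [2,[0,0,0],0]
  ]
}}

```text
t: 19.73
ee_pos: [570.7, -21.2, 92.8]
orientation: [0.724, 0.69, 0.001, -0.001]
force: [0.1, 5.4, -0.9]
grip_width: 36.0
grip_force: 30.0
```

Request:
{"api": "servo_tool", "payload": {
  "deltas": [
    [2,[0.3,0,0],0],
    [2,[0,0,0],0],
    [2,[0,0,0.3],0],
    [2,[0,0,0.2],0],
    [2,[0,0,0],0],
    [2,[0,0,0],0]
  ]
}}

```text
t: 20.48
ee_pos: [570.5, -19.5, 87.6]
orientation: [0.724, 0.69, -0.0, -0.0]
force: [0.1, 0.4, -0.6]
grip_width: 35.6
grip_force: 30.0
```

Request:
{"api": "servo_tool", "payload": {
  "deltas": [
    [2,[0,0,0.1],0],
    [2,[0,0,0.1],0],
    [2,[0,0,0.1],0],
    [2,[0,0,0],0]
  ]
}}

```text
t: 20.98
ee_pos: [570.7, -19.5, 87.2]
orientation: [0.723, 0.69, -0.0, -0.0]
force: [-7.4, 0.3, 15.8]
grip_width: 35.8
grip_force: 30.0
```

Request:
{"api": "servo_tool", "payload": {
  "deltas": [
    [2,[0,0,0.15],0],
    [2,[0,-0.05,0.15],0],
    [2,[0,-0.05,0.15],0],
    [2,[0,-0.05,0.15],0],
    [2,[0,0,0],0]
  ],
  "grip_force": 55
}}

```text
t: 21.6
ee_pos: [570.7, -19.5, 87.1]
orientation: [0.723, 0.69, 0.001, 0.001]
force: [-19.7, 0.6, 47.6]
grip_width: 35.4
grip_force: 55.0
```

Request:
{"api": "servo_tool", "payload": {
  "deltas": [
    [2,[0,-0.05,0.15],0],
    [2,[0,-0.05,0.15],0],
    [2,[0,-0.05,0.15],0],
    [2,[0,-0.05,0.1],0],
    [2,[0,0,0],0]
  ],
  "grip_force": 60
}}

```text
t: 22.22
ee_pos: [570.7, -19.5, 86.9]
orientation: [0.723, 0.69, 0.002, 0.002]
force: [-28.4, 1.8, 75.0]
grip_width: 35.7
grip_force: 60.0
```

Request:
{"api": "servo_tool", "payload": {
  "deltas": [
    [2,[0,0.3,-0.6],0.05],
    [2,[0,0,0],0],
    [2,[0.15,0,0],-0.1],
    [2,[0,0,0],0],
    [2,[-0.3,0,0],0.1],
    [2,[0,0,0],0],
    [2,[0.15,0,0],-0.05],
    [2,[0,0,0],0]
  ]
}}

```text
t: 23.22
ee_pos: [572.4, -19.5, 87.1]
orientation: [0.723, 0.69, 0.001, 0.001]
force: [-16.8, 0.7, 43.3]
grip_width: 35.6
grip_force: 60.0
```

It's a hard stop, centred and unmoved at 75 N, with no tilt and free lateral play above it. The depth is about -16.0 mm, which is inside the -15.5 limit. I'm releasing it and going to look at the bar.

Request:
{"api": "servo_tool", "payload": {
  "deltas": [
    [2,[0,-0.12,-0.35],0],
    [2,[0,0,0],0],
    [5.5,[0,0,0],0],
    [5.5,[0,0,0],0],
    [5.5,[0,0,0],0],
    [5.5,[0,0,-4],0],
    [5.5,[0,0,-5],0],
    [5.5,[0,0,0],0]
  ],
  "grip_force": 20
}}

```text
t: 24.22
ee_pos: [572.5, -19.6, 177.2]
orientation: [0.724, 0.69, 0.003, 0.003]
force: [0.2, 0.4, 0.3]
grip_width: 55.0
grip_force: 0.0
```

Request:
{"api": "servo_tool", "payload": {
  "deltas": [
    [5.5,[2.2,-4.85,0],0],
    [5.5,[2.2,-4.85,0],0],
    [4,[0,0,0],0],
    [4,[0,0,0],0],
    [4,[0,0,0],0]
  ]
}}

```text
t: 24.85
ee_pos: [475.6, 28.7, 172.7]
orientation: [0.724, 0.69, 0.0, 0.0]
force: [-0.4, 0.5, 0.1]
grip_width: 39.5
grip_force: 0.0
```

```bash
python3 - <<'E'
from h import *
t,M,s=tool();print(t,M.round(3),s["grip_width"])
p,d,K,E,c=shot("wrist");cv2.imwrite("pics/w6.png",p[...,::-1]);np.savez("w6",p=p,d=d,K=K,E=E)
W=world(d,K,E).reshape(-1,3)
q=W[(abs(W[:,0]-476)<18)&(W[:,2]>72)&(W[:,2]<95)&(abs(W[:,1]-90)<60)]
print(len(q),np.percentile(q,[2,50,98],axis=0).round(1),cv2.minAreaRect(q[:,:2].astype(np.float32)))
b=q[(abs(q[:,1]-90)<30)];print(np.polyfit(b[:,1]-90,b[:,0],1),np.percentile(b[:,0],[2,98]),np.percentile(b[:,2],[50,95]))
m=W[(np.hypot(W[:,0]-571,W[:,1]+19)<26)&(W[:,2]>92)&(W[:,2]<110)]
if len(m):print("mod",len(m),np.percentile(m[:,2],[20,50,80]),cv2.minAreaRect(m[:,:2].astype(np.float32)))
E
```

```text
[475.62611115  28.72855054 172.72728428] [[ 0.047  0.999  0.001]
 [ 0.999 -0.047 -0.   ]
 [-0.     0.001 -1.   ]] 39.54394561668391
3094 [[471.8  45.5  81.2]
 [478.3  94.4  84.5]
 [492.5 134.7  86.3]] ((482.3489990234375, 89.95655822753906), (23.13453483581543, 92.909912109375), 0.10782977938652039)
[4.30475812e-02 4.77102229e+02] [471.88540198 482.25584702] [84.68620957 86.11133285]
mod 115 [92.77546896 93.85189527 94.81397665] ((572.1910400390625, -6.131755352020264), (1.683711290359497, 33.06007766723633), 88.68450927734375)
```

View pics/w6.png

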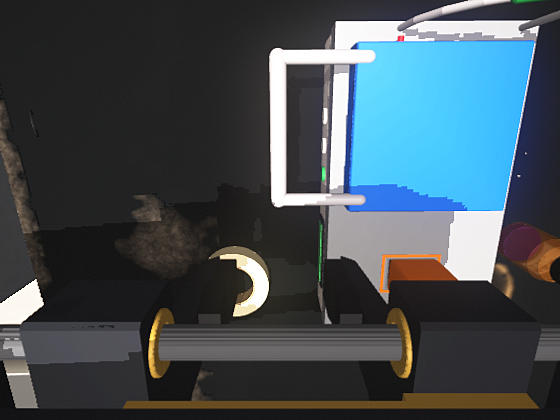

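The wrist view shows the bar at (278,130) and the hood shut. The bar axis is near (477,90,81), matching the predicted (476,90). I'm moving over it and down.

Request:
{"api": "servo_tool", "payload": {
  "deltas": [
    [2.6,[3.07,-0.07,0],0],
    [2.6,[3.06,-0.07,0],0],
    [2.6,[0,0,2],0],
    [2.6,[0,0,3],0],
    [2.6,[0,0,0],0],
    [2.6,[0,0,0],0]
  ]
}}

```text
t: 25.65
ee_pos: [476.8, 90.3, 123.3]
orientation: [0.724, 0.69, 0.0, 0.0]
force: [-0.3, -0.9, 0.3]
grip_width: 26.1
grip_force: 0.0
```

Request:
{"api": "servo_tool", "payload": {
  "deltas": [
    [2.6,[0,0.03,1.8],0],
    [2.6,[0,0,1.8],0],
    [2.6,[0,0,0],0],
    [0.5,[0,0,0],0],
    [0.5,[0,0,0],0],
    [0.5,[0,0,0],0]
  ],
  "grip_force": 15
}}

```text
t: 26.4
ee_pos: [477.4, 90.5, 87.8]
orientation: [0.723, 0.69, 0.001, 0.001]
force: [1.7, 0.3, -0.1]
grip_width: 9.2
grip_force: 15.0
```

Request:
{"api": "servo_tool", "payload": {
  "deltas": [
    [0.5,[0,0.17,-0.97],0],
    [0.5,[0,0.22,-0.97],0],
    [0.5,[0,0.29,-0.94],0],
    [0.5,[0,0.35,-0.93],0],
    [0.5,[0,0.41,-0.9],0],
    [0.5,[0,0.47,-0.88],0],
    [0.5,[0,0.53,-0.84],0],
    [0.5,[0,0.57,-0.8],0]
  ],
  "grip_force": 25
}}

```text
t: 27.4
ee_pos: [506.1, 89.1, 159.1]
orientation: [0.724, 0.69, -0.0, -0.0]
force: [3.8, 2.0, -6.9]
grip_width: 9.3
grip_force: 25.0
```

Request:
{"api": "servo_tool", "payload": {
  "deltas": [
    [0.5,[0,0.63,-0.77],0],
    [0.5,[0,0.68,-0.72],0],
    [0.5,[0,0.73,-0.67],0],
    [0.5,[0,0.76,-0.63],0],
    [0.5,[0,0.81,-0.58],0],
    [0.5,[0,0.84,-0.52],0],
    [0.5,[0,0.87,-0.46],0],
    [0.5,[0,0.9,-0.41],0]
  ]
}}

```text
t: 28.4
ee_pos: [568.0, 86.3, 208.6]
orientation: [0.723, 0.69, -0.0, -0.001]
force: [-4.2, 1.2, 4.0]
grip_width: 8.6
grip_force: 25.0
```

Request:
{"api": "servo_tool", "payload": {
  "deltas": [
    [0.5,[0,0,0],0],
    [0.5,[0,0,0],0],
    [0.5,[0,0,0],0],
    [0.5,[0,0,0],0]
  ]
}}

```text
t: 28.9
ee_pos: [568.2, 86.3, 208.5]
orientation: [0.723, 0.69, 0.0, -0.0]
force: [-5.0, 1.8, 6.8]
grip_width: 9.4
grip_force: 25.0
```

```bash
python3 - <<'E'
from h import *
t,M,s=tool();print(s["t"],t,s["grip_width"],s["force"])
ps=[]
for n in("side","top"):
    p,d,K,E,c=shot(n); u=proj([575,90,130],K,E); x,y=int(u[0]),int(u[1])
    cr=p[y-60:y+60,x-60:x+80,::-1]; ps.append(cv2.resize(cr,(400,343),interpolation=cv2.INTER_CUBIC))
    W=world(d,K,E); hsv=cv2.cvtColor(p,cv2.COLOR_RGB2HSV)
    m=(cv2.inRange(hsv,(95,120,60),(118,255,255))>0)&(abs(W[...,0]-590)<90)&(abs(W[...,1]-85)<70)&(W[...,2]>50)&(W[...,2]<190)
    q=W[m]; 
    if len(q)>50:
        c0=np.median(q,0); q=q[np.linalg.norm(q-c0,axis=1)<80]
        v=np.linalg.svd(q-q.mean(0))[2][2]; print(n,len(q),v.round(3),"tilt",np.degrees(np.arccos(abs(v[2]))))
    m=W[(np.hypot(W[...,0]-571,W[...,1]+19)<22)&(W[...,2]>93)&(W[...,2]<106)]
    if len(m): print("mod",len(m),np.median(m,0))
cv2.imwrite("pics/end.png",np.hstack(ps))
E
```

```text
28.9 [568.18419858  86.3441559  208.4775484 ] 9.387908053833108 [-4.99421405  1.75139868  6.79733387]
side 230 [-0.835  0.016 -0.55 ] tilt 56.622863902394315
mod 159 [569.74472189 -19.94542426 100.77186315]
mod 122 [571.47753425 -19.44458607  99.28646077]
```

View pics/end.png

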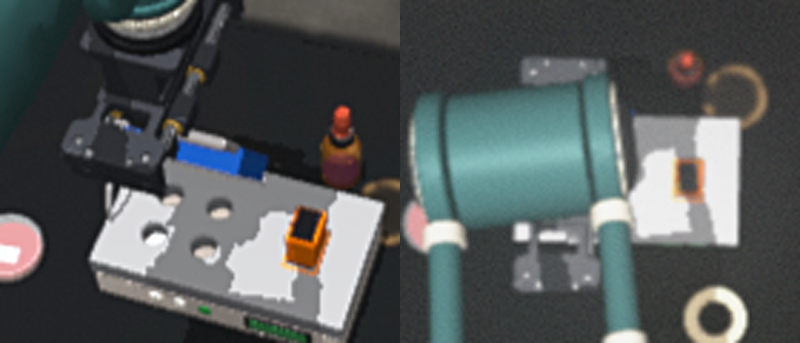

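The view shows the hood raised with the module upright in the socket, the well deck open, and the dish, dropper and tape undisturbed. The bar's travel gives about 60°. One last check: the module's height against the deck.

```bash
python3 - <<'E'
from h import *
for n in("side","top","wrist"):
    p,d,K,E,c=shot(n); W=world(d,K,E); hsv=cv2.cvtColor(p,cv2.COLOR_RGB2HSV)
    r=np.hypot(W[...,0]-571,W[...,1]+19); cap=(hsv[...,2]<110)&(r<14)&(W[...,2]>80)&(W[...,2]<115)
    dk=(abs(W[...,2]-60)<6)&(r>30)&(r<50)
    if cap.sum()>5 and dk.sum()>5: print(n,cap.sum(),np.median(W[cap],0).round(2),W[cap].std(0).round(2),"deck",np.median(W[dk][:,2]))
    o=W[(cv2.inRange(hsv,(5,150,100),(20,255,255))>0)&(r<30)&(W[...,2]>50)&(W[...,2]<115)]
    if len(o): print(n,"orange z",np.percentile(o[:,2],[2,10,50,90]).round(1))
s=arm.get_state();print(s["t"],s["ee_pos"],s["joint_vel"].round(3))
E
```

```text
side 70 [571.98 -19.23 102.2 ] [6.92 5.33 3.79] deck 61.90479018170066
side orange z [ 60.6  64.3  88.5 101.2]
top 48 [571.51 -17.11  99.98] [6.83 4.37 2.43] deck 59.89215026889437
top orange z [98. 98. 98. 98.]
29.15 [568.20656524  86.30639551 208.47120982] [-0.001  0.     0.     0.002 -0.    -0.   ]
```

```bash
python3 - <<'E'
from h import *
cs={"a":(581,-264),"b":(547,-344),"c":(610,-205),"mine":(571.3,-19.2)}
for n in("side","top"):
    fr=[shot(n) for _ in range(4)]; p,_,K,E,_=fr[0]; d=np.median([f[1] for f in fr],0); W=world(d,K,E); hsv=cv2.cvtColor(p,cv2.COLOR_RGB2HSV)
    for k,c in cs.items():
        base=60 if k=="mine" else 0
        for it in range(2):
            r=np.hypot(W[...,0]-c[0],W[...,1]-c[1]); cap=(hsv[...,2]<110)&(r<(28 if it==0 else 13))&(abs(W[...,2]-base-(40 if base else 57))<6)
            if cap.sum()<4: break
            c=np.median(W[cap],0)[:2]
        fl=(r>32)&(r<55)&(abs(W[...,2]-base)<6)
        print(n,k,cap.sum(),c.round(),"cap",np.median(W[cap][:,2]).round(2),"floor",np.median(W[fl][:,2]).round(2))
z=np.load("w1.npz");p,d,K,E=[z[k] for k in "pdKE"];W=world(d,K,E)
print("w1 cap",np.median(W[233:248,308:330,2]),"floor",np.median(W[225:255,350:380,2])); 
E
```

```text
side a 68 [ 588. -276.] cap 57.95 floor 1.77
side b 79 [ 539. -351.] cap 57.93 floor 1.68
side c 59 [ 620. -204.] cap 57.75 floor 1.8
side mine 67 [574. -19.] cap 101.89 floor 61.97
top a 41 [ 589. -276.] cap 55.85 floor -0.26
top b 42 [ 539. -352.] cap 55.97 floor -0.45
top c 44 [ 619. -205.] cap 56.05 floor -0.29
top mine 50 [572. -17.] cap 100.29 floor 59.98
w1 cap 55.68971553526549 floor -0.5915447859178296
```

The neighbouring modules read 56 mm tall by the same method, so mine sits at about -16.0 to -16.2 mm against the -15.5 limit. It slid sideways on a flat stop under 43 N and didn't go deeper at 75 N, so it's as deep as it will go. The hood is held still at about 60°, so I'm handing in.

```bash
python3 -c "
from rig import arm
print(arm.job_done())"
```

```text
the job is handed in; nothing more can be done
None
```

I handed the job in with the hood held still at about 60°, the lamp module upright and released in the socket, and the dish, dropper and tape where they were; the module stopped about 2 mm short of full depth (about -16 mm against the -15.5 mm limit) and would not go deeper at 75 N.

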